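Hang the dipping rack in the rinsing station and lock it with the keeper

ROBOT

A 6-joint arm with a two-finger parallel gripper is mounted at the origin on a cart in front of the work surface, level with it; the furniture and walls round the work are solid. World frame = base frame: x ahead of the robot, y to its left, z up, the work surface at z = 0. Lengths are in m, angles in rad, forces in N, time in s.
With the tool pointing down it reaches from about 0.375 to 0.975 m from the base axis. Payload 3.8 kg.
Tool frame: the origin (TCP) lies on the centre line of the jaws, within the pads' length; the fingertips stand 17 mm ahead of it and the grasp point (between the pads) lies 2 mm behind it (bot.tip_extent is the distance from the TCP to the fingertips, in m); z points along the fingers, y is the line along which they close (so a half turn about z gives the same grasp; the last joint's range is limited). The gripper opens to 85 mm and grips with 20 to 120 N. Pads are 22 mm wide; open, the fingers measure 114 mm over their backs; the gripper's body (76 mm by 85 mm) begins 54 mm behind the grasp point. The pads swing forward as they close: fully open they stand 13 mm farther back than shut.
Start: joints at [1.068, 0.264, 1.604, -0, 1.274, -0.037], TCP at [0.303, 0.603, 0.248] pointing down, gripper open.
Joint ranges: [-2.63, 2.63], [-0.94, 2.18], [0.31, 2.57], [-1.31, 4.45], [0, 2.66], [-2.55, 2.55]. Speed limits (rad/s): [2.57, 2.57, 3.14, 3.14, 3.14, 3.14].

INTERFACE

Orientations are given as a rotation vector (axis times angle).
In Python, from workcell import readout, read_camera, finish_job, bot gives the robot as it stands.
- The arm moves only by the tool jog_arm, never from a script. Its argument "deltas" is one flat list of numbers, 7 for each row, row after row: the shift along the tool's x, y, z in m, then the turn, a rotation vector about the tool's x, y, z in degrees, then the gripper command: -1 is shut, 1 is fully open, values between are in proportion. A call has 1 to 8 rows; each row is the pose to reach, as a shift and turn from the pose commanded when the call began, along the tool's axes at that moment; what a row does not reach only later rows make up. A row lasts 1/10 s, in which the tool goes at most 50 mm and 8.59 degrees, less where a joint would pass 70% of its speed; a pose out of reach is approached as far as the arm can. A call with a gripper value outside its range is refused whole. The fingers move at their own pace and stop on an object; "squeeze" is the grip in N (left out, the last holds). Time passes only in rows, so rows that repeat a pose let the fingers close. It gives the time, the measured TCP pose, the force, the opening and the grip force at its end, in the units of the state.
- readout.read_state(): the state, without advancing time (a new reading comes with each control period).
- read_camera(name): name is "side" or "top" or "wrist"; returns a dict with "color" (400x640x3 uint8, blue, green, red), "fx", "fy", "cx", "cy" (pixels), "origin" and "attitude" of the camera in the world. Camera axes: x right, y down, z forward; pixel columns grow to the right and rows downward; lengths in m; the calibration is good to about 2 mm. A picture is of the moment at which its call begins. There is no depth.
- finish_job(): hands the job in; it is judged then, once.
The state is a dict: "time": time; "q": joint angles; "joint_vel": joint speeds; "joint_torque": joint torques, N m; "tool_pos": TCP position; "tcp_rot": TCP orientation; "wrist_force": force on the tool from outside, world axes, zero at the start; "torque": the same for the moment, N m; "width": opening from 0.0 (shut) to 1.0 (fully open); "grip_force": force on a finger pad.
Only numpy, scipy, OpenCV 4.12 (cv2) and the standard library are available. Lean on these libraries where they do the work, as an engineer would, in place of code of your own. Each camera call takes 0.05 s, during which the arm holds its last target. There are 200 camera calls.

TASK

Lift the red-knobbed keeper of the rinsing station over its bump and draw it fully back, then hang the white dipping rack by its steel rung on the middle of the station's hook, so that it hangs upright in the tank. Then bring the keeper forward over the rung until it has dropped home in front of its bump again. Keep the rack upright throughout and leave the wash bottle, tweezers and petri dish where they are.

Things in the scene. Friction and masses are not known exactly. Their poses are not given: they have to be found in the camera images.
- station: Rinsing station, fixed: grey base 236x140 mm, steel tank in front, blue drive box behind (local x 78 to 154, y +-62, top 103 mm; a dial and rocker on it to 118), flat steel hook arm over the tank. Origin on the bench straight under the hook seat; local x points from the hook to the drive box, so the hook's free end points to -x (roughly at the robot); z up.
- hook_seat (a point): Middle of the flat top of the hook arm, where the rung shall rest: 127 mm over the bench, above the station's origin; station's axes. The arm is 14 mm wide (y), 7 mm thick, its underside at 120 mm. Along station x the seat is open from 28 mm in front (the tip) to 22 mm behind (end of the drawn-back keeper).
- hook_tip (a point): Top of the upturned tip at the free end of the hook arm: 31 mm in front of the seat (station -x) and 12 mm above it; the tip is 6 mm thick. Nothing stands in front of it or above it.
- tank (a point): Centre of the tank floor, under the hook seat, 15 mm over the bench. The empty tank measures 136 (x) by 126 mm (y) outside, walls 3 mm, rolled rim up to 42 mm over the bench.
- keeper_knob (a point): Grip point of the keeper's red upright knob, which moves with it; 20 mm long in station x, 12 mm thick in y, from 17 mm below this point to 11 mm above. Shut: station x 60, y 0, z 189 mm; drawn back: x 116 mm. Lift it straight up (it cannot tilt); about 2 N press it down. The guide round it ends 18 mm under this point; a hung rack's handle stands 60 mm in front.
- keeper_end (a point): Front end of the keeper bar (brass, 9 mm wide, 8 mm high, along station x), which moves with the knob; 94 mm in front of the knob and 44 mm below it. Shut, it lies just over the hook's tip, its underside 14 mm above the seat, so the rung can get neither on nor off. The bar runs in an aluminium guide 24 mm wide, station x 28 to 136 mm.
- bump (a point): Top of the dark steel bump on the keeper's guide, 8 mm high. Shut, a cross pin under the knob lies just in front of it (station -x side). That face is upright: lift the keeper 10 to 14 mm to pass, and keep it lifted for the first 25 mm of travel. The rear face is a ramp; when shutting, lift likewise and lower only at the end.
- keeper (a joint): Travel of the keeper along station +x, m: 0 shut (up to 0.0015 of play before the bump), 0.056 fully drawn back. It stays where it is left (friction about 1 N).
- keeper_lift (a joint): Height of the keeper above its lowest place, m: 0 when down (in front of the bump or behind it), 0.008 when standing on the bump, at most 0.016. It drops by itself when let go.
- rack: Dipping rack, loose, about 120 g, 172 mm tall: white foot 58x60x6 mm with five glass squares upright in it (to 33 mm), two white rails 6x5 mm at local y +-24 mm, a steel rung between them, a blue handle on top. Origin at the centre of its underside, z up; rails, rung and handle lie in the local y-z plane; a half turn about z is the same. Hung, its underside is 22 mm over the bench.
- rack_rung (a point): Middle of the rung's underside, 105 mm above the rack's underside. The rung is 8x8 mm, 43 mm long between the rails (local y). Gap below it to the glass 72 mm, above it to the handle 43 mm. To hang: rung across the arm (along station y), from the front, rung some 40 mm above the seat, so that the foot clears the tank rim and the glass stays under the arm; then back over the tip, and down.
- rack_handle (a point): Centre of the rack's blue handle, 164 mm above the rack's underside: 12 mm thick (local x), 54 mm long (local y), 16 mm high.
- wash_bottle: White squeeze wash bottle with a red spout, 200 mm tall, loose bystander; origin on the bench.
- tweezers: Steel tweezers, 127 mm long, lying on the bench; loose bystander; origin at the centre of the underside.
- petri_dish: Clear petri dish, 66 mm across, 15 mm high; loose bystander; origin at the centre of its underside.

How it is judged:
By the outcome, as a careful person would: the job done as asked, in the order asked, and still so for the second after the job is handed in, with the robot touching nothing.
It also fails if it takes over 58 s, if anything falls off the work surface, if the arm or the gripper's body presses on something with over 40 N, if the wrist force passes 120 N, or if a joint passes its speed limit or range.

## Working session

There is one attempt and no reset: what is moved stays moved. The work goes in short steps, Python scripts to look and compute and a tool call to move; the robot and the scene stay as the last step left them, time stands still between calls to the robot, and variables do not carry over. Pictures are saved under pics/ and viewed, at most 10 in all, crops included, and the job is handed in when it is done.

Besides the shell and the picture viewer there is one more tool, called after "Call:" in YAML: its name, and indented under it one key for each argument. jog_arm: Moves the arm, as the interface text tells. Its arguments: {"type":"object","properties":{"deltas":{"type":"array"},"squeeze":{"type":"number"}},"required":["deltas"]}

```bash
mkdir -p pics; ls
python3 - <<'E'
from workcell import readout, read_camera, bot
import cv2,numpy as np
s=readout.read_state(); print({k:np.round(v,3).tolist() for k,v in s.items()})
for n in("side","top"):
    d=read_camera(n); cv2.imwrite(f"pics/{n}0.png",d["color"]); print(n,d["fx"],d["fy"],d["cx"],d["cy"],np.round(d["origin"],4).tolist(),np.round(d["attitude"],4).tolist())
E
```

```text
pics
{'time': 0.0, 'q': [1.068, 0.265, 1.605, -0.0, 1.274, -0.037], 'joint_vel': [-0.001, 0.0, -0.002, 0.0, -0.001, -0.002], 'joint_torque': [-0.0, -51.511, -36.732, 0.0, 0.013, -0.0], 'tool_pos': [0.303, 0.602, 0.247], 'tcp_rot': [-0.725, -3.056, 0.003], 'wrist_force': [0.556, -0.073, -0.238], 'torque': [-0.024, 0.052, -0.001], 'grip_force': 0.0, 'width': 0.996}
side 467.0650052215373 467.0650052215373 317.002112220968 204.0745017751962 [0.2064, -0.8479, 0.9128] [-2.2135, 0.4024, -0.1897]
top 440.85134071826116 440.85134071826116 319.6728470441075 199.8437793641996 [0.2873, 0.0439, 1.3148] [-2.0865, 2.1429, -0.2238]
```

View pics/side0.png

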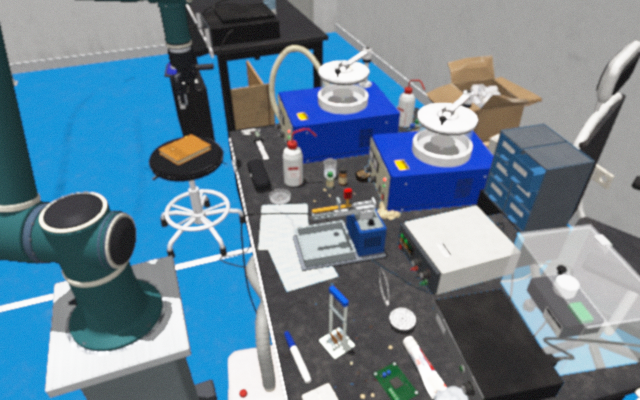

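View pics/top0.png

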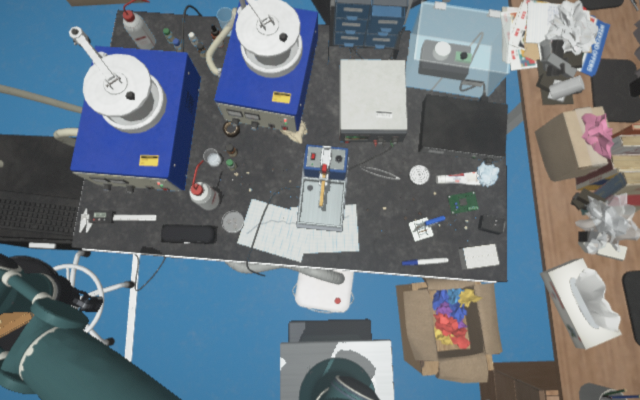

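The side view shows the station around (345,235) and the rack around (338,320). In the top view the station is around (323,188), the rack around (424,228), the bottle at (203,195), the petri dish at (233,221) and the tweezers at (380,172). I'll enlarge crops of both views next.

Run:
```python
import cv2,numpy as np
s=cv2.imread("pics/side0.png");t=cv2.imread("pics/top0.png")
a=t[140:250,290:450];b=s[180:360,290:410]
cv2.imwrite("pics/tc.png",cv2.resize(a,None,fx=5,fy=5,interpolation=cv2.INTER_CUBIC))
cv2.imwrite("pics/sc.png",cv2.resize(s[180:360,280:420],None,fx=3.3,fy=3.3,interpolation=cv2.INTER_CUBIC))
```

```text
(no output)
```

View pics/tc.png

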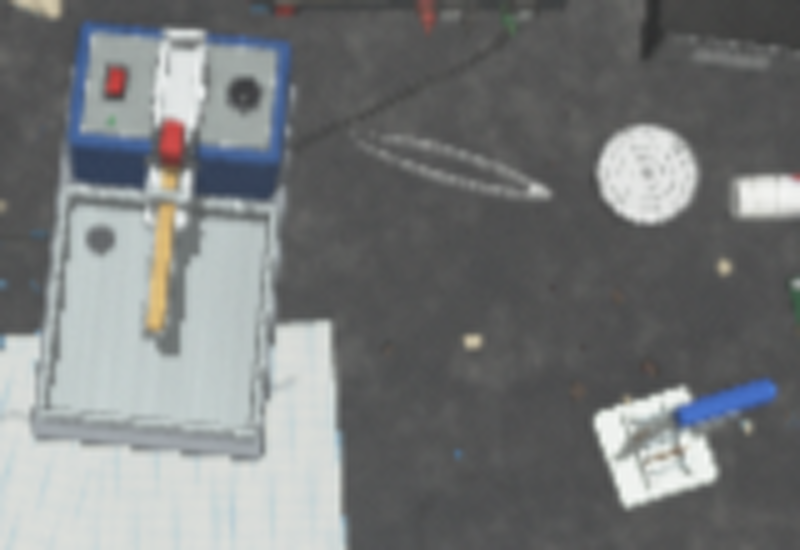

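View pics/sc.png

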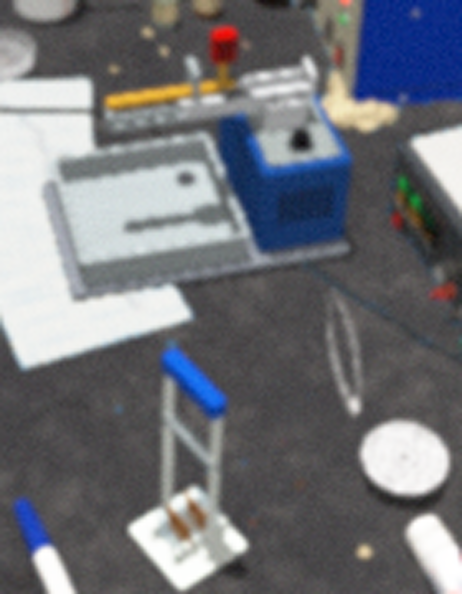

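The crops show the keeper tip at about (156,331), the knob top at (172,136) and the box corners in the top crop. The rack's handle runs from (683,415) to (772,388) in the top crop and from (173,360) to (215,405) in the side crop. I'll fit both poses from the two views.

```bash
cat > h.py <<'E'
import numpy as np
from scipy.optimize import least_squares
from scipy.spatial.transform import Rotation as R
C={"side":(467.065,317.002,204.0745,[0.2064,-0.8479,0.9128],[-2.2135,0.4024,-0.1897]),
   "top":(440.851,319.673,199.844,[0.2873,0.0439,1.3148],[-2.0865,2.1429,-0.2238])}
def proj(c,P):
    f,cx,cy,o,a=C[c]; p=R.from_rotvec(a).inv().apply(np.atleast_2d(P)-o)
    return np.c_[cx+f*p[:,0]/p[:,2],cy+f*p[:,1]/p[:,2]]
def place(p,L):
    c,s=np.cos(p[2]),np.sin(p[2]); L=np.atleast_2d(L)
    return np.c_[p[0]+c*L[:,0]-s*L[:,1],p[1]+s*L[:,0]+c*L[:,1],L[:,2]]
def fit(obs,x0):
    def r(p): return np.concatenate([(proj(c,place(p,np.array(l)/1e3))-uv).ravel() for c,l,uv in obs])
    s=least_squares(r,x0,loss="soft_l1"); return s.x,r(s.x).reshape(-1,2)
E
python3 - <<'E'
from h import *
def T(u,v): return("top",(290+(u+.5)/5-.5,140+(v+.5)/5-.5))
def S(u,v): return("side",(280+(u+.5)/3.3-.5,180+(v+.5)/3.3-.5))
def ob(lst): return [(q[0],l,q[1]) for l,q in lst]
st=ob([((78,62,103),T(73,138)),((78,-62,103),T(282,153)),((154,62,103),T(85,25)),((154,-62,103),T(292,40)),
((-34,0,149),T(156,333)),((60,0,200),T(172,137)),
((-34,0,145),S(107,103)),((60,0,200),S(225,32)),((78,62,103),S(222,112)),((78,-62,103),S(262,168)),((154,-62,103),S(351,158))])
p,r=fit(st,[.6,0,0]);print("station",p,np.degrees(p[2]));print(r.round(1).tolist())
rk=ob([((0,27,172),T(683,415)),((0,-27,172),T(773,388)),((-29,30,6),T(628,508)),((29,30,6),T(594,413)),((29,-30,6),T(685,388)),((-29,-30,6),T(720,478)),
((0,27,164),S(170,358)),((0,-27,164),S(220,406)),((-29,30,6),S(128,530)),((29,30,6),S(185,488)),((29,-30,6),S(247,545)),((-29,-30,6),S(183,590))])
p,r=fit(rk,[.5,-.2,.2]);print("rack",p,np.degrees(p[2]));print(r.round(1).tolist())
E
python3 -c "
from workcell import readout;from scipy.spatial.transform import Rotation as R
print(R.from_rotvec(readout.read_state()['tcp_rot']).as_matrix().round(3))"
```

```text
station [ 0.5509608   0.02832532 -0.12880895] -7.3802090808613565
[[-1.2, 0.2], [0.3, 1.5], [-0.7, -2.4], [0.6, -1.2], [-0.1, -1.4], [0.4, -0.9], [-0.9, 0.7], [-0.9, 0.2], [-1.2, -10.0], [-0.2, 2.1], [0.7, 0.6]]
rack [ 0.46621453 -0.26708242  0.30452913] 17.44823381552767
[[-0.4, -0.1], [0.7, -1.3], [0.1, -0.6], [-0.2, 0.2], [0.1, -1.3], [0.4, -1.1], [-2.0, 0.4], [-0.3, 1.9], [-0.9, -0.1], [1.4, -0.4], [-0.4, -0.4], [-0.8, -0.1]]
[[-0.893  0.449 -0.001]
 [ 0.449  0.893 -0.002]
 [ 0.    -0.002 -1.   ]]
```

```bash
cat >> h.py <<'E'
def goal(pos,yaw_y):
    """tool-frame shift/turn (m,deg) from the present pose to TCP pos, tool down, jaw line at yaw_y deg"""
    from workcell import readout
    s=readout.read_state(); A=R.from_rotvec(s["tcp_rot"]); a=np.radians(yaw_y)
    y=np.array([np.cos(a),np.sin(a),0]); z=np.array([0,0,-1.]); x=np.cross(y,z)
    G=R.from_matrix(np.c_[x,y,z])
    print("t",round(s["time"],2),"pos",np.round(s["tool_pos"],4),"F",np.round(s["wrist_force"],1),"w",round(s["width"],3),"grip",round(s["grip_force"],1))
    print("shift",A.inv().apply(np.array(pos)-s["tool_pos"]).round(4),"turn",np.degrees((A.inv()*G).as_rotvec()).round(2))
ST=[.551,.0283,-.1288]
def stn(x,y,z): return place(ST,np.array([x,y,z])/1e3)[0]
E
python3 - <<'E'
from h import *
k=stn(40,0,189);print(k); goal([k[0],k[1],.30],82.6)
# bottle base from top pixel
f,cx,cy,o,a=C["top"]
for u,v in((203,206),(233,221)):
    d=R.from_rotvec(a).apply([(u-cx)/f,(v-cy)/f,1]);print(np.array(o)+d*(-o[2]/d[2]))
E
```

```text
[0.59066867 0.02316223 0.189     ]
t 0.1 pos [0.3029 0.6025 0.2471] F [ 0.  -1.   0.4] w 1.002 grip 0.0
shift [-0.5173 -0.3885 -0.0522] turn [ -0.11  -0.02 -19.29]
[0.55247125 0.38861872 0.        ]
[0.50394923 0.29697499 0.        ]
```

Call:
jog_arm:
  deltas: [0, 0, -0.052, 0, 0, 0, 1, -0.517, -0.388, -0.052, 0, 0, -19.3, 1, -0.517, -0.388, -0.052, 0, 0, -19.3, 1, -0.517, -0.388, -0.052, 0, 0, -19.3, 1, -0.517, -0.388, -0.052, 0, 0, -19.3, 1, -0.517, -0.388, -0.052, 0, 0, -19.3, 1, -0.517, -0.388, -0.052, 0, 0, -19.3, 1, -0.517, -0.388, -0.052, 0, 0, -19.3, 1]
  squeeze: 40

```text
time: 0.9
tool_pos: [0.4591, 0.2876, 0.2989]
tcp_rot: [-0.202, -3.135, 0.0]
wrist_force: [1.0, 0.9, 0.4]
width: 0.999
grip_force: 0.0
```

Run:
```python
from h import *
k=stn(40,0,189); goal([k[0],k[1],.30],82.6)
```

```text
t 0.9 pos [0.4591 0.2876 0.2989] F [1.  0.9 0.4] w 0.999 grip 0.0
shift [-0.1644 -0.2454 -0.001 ] turn [-0.02 -0.02  0.03]
```

Call:
jog_arm:
  deltas: [-0.164, -0.245, 0, 0, 0, 0, 1, -0.164, -0.245, 0, 0, 0, 0, 1, -0.164, -0.245, 0, 0, 0, 0, 1, -0.164, -0.245, 0, 0, 0, 0, 1, -0.164, -0.245, 0, 0, 0, 0, 1, -0.164, -0.245, 0, 0, 0, 0, 1, -0.164, -0.245, 0, 0, 0, 0, 1, -0.164, -0.245, 0, 0, 0, 0, 1]

```text
time: 1.7
tool_pos: [0.5899, 0.0246, 0.2985]
tcp_rot: [-0.206, -3.133, -0.001]
wrist_force: [-0.6, 0.2, 0.5]
width: 1.002
grip_force: 0.0
```

Run:
```python
from h import *
from workcell import read_camera
import cv2,pickle
k=stn(60,0,189); goal([k[0],k[1],.192],82.6)
d=read_camera("wrist"); cv2.imwrite("pics/w1.png",d["color"]); c=(d["fx"],d["cx"],d["cy"],d["origin"],d["attitude"]); pickle.dump(c,open("w1.pkl","wb"))
C["w"]=c; print(np.round(c[3],4)); 
print(proj("w",[stn(60,0,200),stn(-34,0,149),stn(78,62,103),stn(78,-62,103)]).round(1).tolist())
```

```text
t 1.7 pos [0.5899 0.0246 0.2985] F [-0.6  0.2  0.5] w 1.002 grip 0.0
shift [-0.0212 -0.0013  0.1065] turn [ 0.02 -0.1  -0.14]
[0.5083 0.0352 0.4237]
[[316.1, 235.2], [315.7, 101.4], [375.9, 211.6], [257.1, 212.0]]
```

View pics/w1.png

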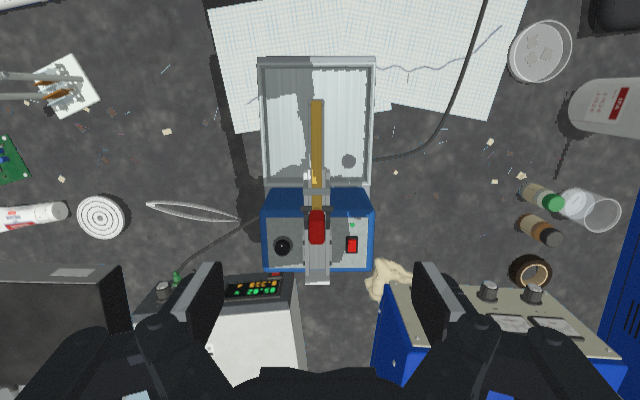

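The wrist view shows the knob as a red blob around (316,227), with its top face near (316,240). The keeper tip is at (317,100), close to the predicted (315.7,101.4). I'll check both numerically by colour.

Run:
```python
from h import *
import cv2,pickle
C["w"]=pickle.load(open("w1.pkl","rb")); print(C["w"][0])
im=cv2.imread("pics/w1.png").astype(int); b,g,r=im[...,0],im[...,1],im[...,2]
for n,m in(("red",(r>110)&(g<60)&(b<60)),("brass",(r>90)&(r-b>50)&(g>50)&(g-b>20)),("blue",(b>70)&(b-r>50)&(g<110))):
    m=m.astype(np.uint8); m[:, :240]=0; m[:,395:]=0; m[:90]=0; m[275:]=0
    k,l,s,c=cv2.connectedComponentsWithStats(m)
    for i in range(1,k):
        if s[i,4]>40: print(n,s[i].tolist(),c[i].round(1))
    if n=="red":
        ys=range(205,248,3); print([(y,np.flatnonzero(m[y,290:340])[[0,-1]]+290) for y in ys if m[y,290:340].any()])
L=[(x,y,z) for z in(172,200) for x in(50,70) for y in(-6,6)]
print(proj("w",[stn(*l) for l in L]).round(1).tolist())
print(proj("w",[stn(-34,y,z) for y in(-4.5,4.5) for z in (141,149)]).round(1).tolist())
print(proj("w",[stn(x,y,103) for y in(-62,62) for x in (78,154)]).round(1).tolist())
```

```text
328.3678591716005
red [309, 210, 16, 34, 479] [316.1 227.2]
red [348, 239, 8, 13, 100] [351.5 245.2]
[(211, array([311, 322])), (214, array([310, 322])), (217, array([310, 323])), (220, array([310, 323])), (223, array([309, 323])), (226, array([309, 323])), (229, array([309, 323])), (232, array([309, 323])), (235, array([309, 323])), (238, array([309, 323])), (241, array([309, 323]))]
brass [311, 101, 11, 87, 910] [316.  143.6]
brass [312, 195, 10, 16, 144] [316.5 202.5]
blue [330, 187, 45, 85, 1533] [353.4 216. ]
blue [259, 188, 46, 84, 1498] [279.  215.6]
[[308.8, 209.6], [323.5, 209.5], [309.1, 232.0], [323.4, 232.0], [307.8, 222.8], [324.1, 222.8], [308.2, 247.3], [324.1, 247.3]]
[[310.3, 101.1], [310.1, 101.5], [321.2, 101.1], [321.3, 101.4]]
[[257.1, 212.0], [261.2, 275.7], [375.9, 211.6], [372.4, 275.3]]
```

Call:
jog_arm:
  deltas: [-0.02, -0.001, 0, 0, 0, 0, 1, -0.02, -0.001, 0.03, 0, 0, 0, 0.4, -0.02, -0.001, 0.07, 0, 0, 0, 0.2, -0.02, -0.001, 0.09, 0, 0, 0, 0, -0.02, -0.001, 0.1, 0, 0, 0, -0.2, -0.02, -0.001, 0.106, 0, 0, 0, -0.2, -0.02, -0.001, 0.106, 0, 0, 0, -0.2, -0.02, -0.001, 0.106, 0, 0, 0, -0.2]

```text
time: 2.55
tool_pos: [0.6107, 0.0225, 0.195]
tcp_rot: [0.201, 3.133, 0.0]
wrist_force: [0.4, -0.3, 0.8]
width: 0.4
grip_force: 0.0
```

Run:
```python
from h import *
k=stn(59,0,189); goal([k[0],k[1],.192],82.6)
```

```text
t 2.55 pos [0.6107 0.0225 0.195 ] F [ 0.4 -0.3  0.8] w 0.4 grip 0.0
shift [ 0.0009 -0.0019  0.003 ] turn [0.02 0.15 0.04]
```

Call:
jog_arm:
  deltas: [0, -0.001, 0.002, 0, 0, 0, -0.2, 0, -0.001, 0.002, 0, 0, 0, -1, 0, -0.001, 0.002, 0, 0, 0, -1, 0, -0.001, 0.002, 0, 0, 0, -1, 0, -0.001, 0.002, 0, 0, 0, -1, 0, -0.001, 0.002, 0, 0, 0, -1]

```text
time: 3.15
tool_pos: [0.6101, 0.021, 0.1921]
tcp_rot: [0.202, 3.134, 0.0]
wrist_force: [-1.0, 0.1, 4.7]
width: 0.133
grip_force: 42.4
```

Run:
```python
from h import *
k=stn(59,0,189); goal([k[0],k[1],.192],82.6)
```

```text
t 3.15 pos [0.6101 0.021  0.1921] F [-1.   0.1  4.7] w 0.133 grip 42.4
shift [ 0.0005 -0.0004  0.0001] turn [0.01 0.07 0.01]
```

Call:
jog_arm:
  deltas: [0, 0, -0.006, 0, 0, 0, -1, 0, 0, -0.012, 0, 0, 0, -1, 0, 0, -0.012, 0, 0, 0, -1]

```text
time: 3.45
tool_pos: [0.6096, 0.0211, 0.2038]
tcp_rot: [0.202, 3.135, -0.0]
wrist_force: [1.3, -0.6, -2.1]
width: 0.134
grip_force: 41.4
```

Call:
jog_arm:
  deltas: [-0.01, 0, 0, 0, 0, 0, -1, -0.02, 0, 0, 0, 0, 0, -1, -0.03, 0, 0, 0, 0, 0, -1, -0.038, 0, 0, 0, 0, 0, -1, -0.046, 0, 0.003, 0, 0, 0, -1, -0.052, 0, 0.006, 0, 0, 0, -1, -0.056, 0, 0.01, 0, 0, 0, -1, -0.057, 0, 0.01, 0, 0, 0, -1]

```text
time: 4.25
tool_pos: [0.665, 0.014, 0.1923]
tcp_rot: [-0.202, -3.131, -0.001]
wrist_force: [-5.1, 3.1, -1.7]
width: 0.133
grip_force: 41.6
```

Run:
```python
from h import *
k=stn(115,0,189); goal([k[0],k[1],.192],82.6)
```

```text
t 4.25 pos [0.665  0.014  0.1923] F [-5.1  3.1 -1.7] w 0.133 grip 41.6
shift [-0.0001 -0.0005  0.0003] turn [ 0.01 -0.24  0.01]
```

Call:
jog_arm:
  deltas: [-0.056, 0, 0.01, 0, 0, 0, -0.3, 0, 0, 0, 0, 0, 0, 0.2, 0, 0, 0, 0, 0, 0, 0.3, 0, 0, -0.03, 0, 0, 0, 0.6, 0, 0, -0.08, 0, 0, 0, 1, 0, 0, -0.11, 0, 0, 0, 1, 0, 0, -0.11, 0, 0, 0, 1]

```text
time: 4.95
tool_pos: [0.6697, 0.0132, 0.3121]
tcp_rot: [0.202, 3.121, -0.0]
wrist_force: [0.5, -0.8, 1.3]
width: 0.998
grip_force: 0.0
```

Run:
```python
from h import *
goal([.466,-.267,.30],17.4)
```

```text
t 4.95 pos [0.6697 0.0132 0.3121] F [ 0.5 -0.8  1.3] w 0.998 grip 0.0
shift [ 0.166  -0.3041  0.0095] turn [ 0.51  0.7  65.19]
```

I made a mistake in that call: its first row repeated an old offset, which pushed the keeper against its stop for 0.1 s before coming back. I'll check the scene before going on.

Run:
```python
from h import *
from workcell import read_camera
import cv2
a=read_camera("wrist")
C["w"]=(a["fx"],a["cx"],a["cy"],a["origin"],a["attitude"])
im=a["color"]; print(proj("w",[stn(22,0,149),stn(116,0,200),stn(78,62,103),stn(78,-62,103),stn(154,62,103),stn(154,-62,103)]).round(1).tolist())
cv2.imwrite("pics/w2.png",im[0:400,120:520])
goal([.466,-.267,.30],17.4)
```

```text
[[317.1, 66.0], [317.3, 195.9], [379.2, 128.5], [255.2, 128.7], [374.9, 200.1], [259.7, 200.3]]
t 5.0 pos [0.6684 0.0133 0.3087] F [ 0.1  0.3 -0. ] w 1.002 grip 0.0
shift [ 0.1646 -0.304   0.007 ] turn [ 0.33  0.47 65.19]
```

View pics/w2.png

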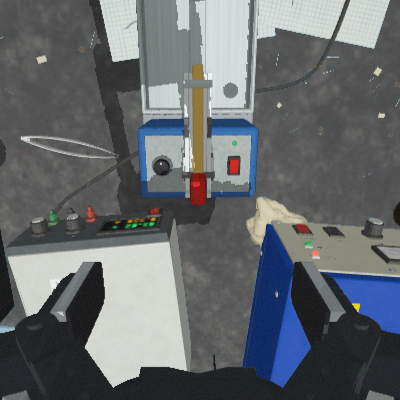

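The keeper is fully back and intact: bar end at crop (197,65), which matches the prediction, and the knob at (198,190). Next I'll go to the rack.

Call:
jog_arm:
  deltas: [0.165, -0.304, 0.007, 0, 0, 65.2, 1, 0.165, -0.304, 0.007, 0, 0, 65.2, 1, 0.165, -0.304, 0.007, 0, 0, 65.2, 1, 0.165, -0.304, 0.007, 0, 0, 65.2, 1, 0.165, -0.304, 0.007, 0, 0, 65.2, 1, 0.165, -0.304, 0.007, 0, 0, 65.2, 1, 0.165, -0.304, 0.007, 0, 0, 65.2, 1, 0.165, -0.304, 0.007, 0, 0, 65.2, 1]

```text
time: 5.8
tool_pos: [0.4593, -0.2705, 0.295]
tcp_rot: [-1.873, -2.521, 0.005]
wrist_force: [0.1, 1.0, -0.3]
width: 0.998
grip_force: 0.0
```

Run:
```python
from h import *
from workcell import read_camera
import cv2
goal([.466,-.267,.30],17.4)
a=read_camera("wrist")
C["w"]=(a["fx"],a["cx"],a["cy"],a["origin"],a["attitude"])
im=a["color"]; cv2.imwrite("pics/w3.png",im)
b,g,r=[im[...,i].astype(int) for i in range(3)]
m=((b>90)&(b-r>60)&(b-g>30)).astype(np.uint8)
k,l,s,c=cv2.connectedComponentsWithStats(m)
for i in range(1,k):
    if s[i,4]>80: print(s[i].tolist(),c[i].round(1))
p=[.4662,-.2671,.3045]
print(proj("w",place(p,np.array([(x,y,z) for z in(172,) for x in(-6,6) for y in(-27,27)]+[(0,0,164)])/1e3)).round(1).tolist())
```

```text
t 5.8 pos [ 0.4593 -0.2705  0.295 ] F [ 0.1  1.  -0.3] w 0.998 grip 0.0
shift [ 0.0014  0.0074 -0.005 ] turn [-0.19  0.04 -0.62]
[0, 0, 22, 24, 377] [8.5 9.2]
[0, 0, 240, 151, 18849] [86.9 67.8]
[621, 0, 19, 11, 107] [633.    3.2]
[243, 13, 10, 34, 85] [247.8  26.5]
[247, 79, 18, 40, 432] [256.1  99.6]
[161, 135, 52, 51, 1065] [188.4 164.2]
[320, 159, 17, 66, 962] [328.  191.4]
[135, 222, 50, 67, 1867] [160.3 254.1]
[[321.7, 226.7], [321.1, 162.0], [336.3, 226.6], [336.7, 161.8], [328.7, 192.3]]
```

Call:
jog_arm:
  deltas: [0.001, 0.0075, 0, 0, 0, -0.6, 1, 0.001, 0.0075, 0.04, 0, 0, -0.6, 0.6, 0.001, 0.0075, 0.08, 0, 0, -0.6, 0.4, 0.001, 0.0075, 0.105, 0, 0, -0.6, 0.2, 0.001, 0.0075, 0.12, 0, 0, -0.6, 0, 0.001, 0.0075, 0.127, 0, 0, -0.6, 0, 0.001, 0.0075, 0.127, 0, 0, -0.6, 0, 0.001, 0.0075, 0.127, 0, 0, -0.6, 0]

```text
time: 6.65
tool_pos: [0.4715, -0.2637, 0.1708]
tcp_rot: [1.844, 2.541, 0.0]
wrist_force: [0.2, -0.4, 0.4]
width: 0.503
grip_force: 0.0
```

Run:
```python
from h import *
goal([.466,-.267,.168],17.4)
```

```text
t 6.65 pos [ 0.4715 -0.2637  0.1708] F [ 0.2 -0.4  0.4] w 0.503 grip 0.0
shift [-0.0015 -0.0063  0.0028] turn [0.09 0.11 0.67]
```

Call:
jog_arm:
  deltas: [-0.001, -0.006, 0, 0, 0, 0.6, 0, -0.001, -0.006, 0, 0, 0, 0.6, 0, -0.001, -0.006, 0, 0, 0, 0.6, 0]

```text
time: 6.95
tool_pos: [0.4651, -0.2666, 0.1703]
tcp_rot: [1.859, 2.53, 0.0]
wrist_force: [0.4, -0.0, -0.3]
width: 0.501
grip_force: 0.0
```

Run:
```python
from h import *
goal([.466,-.267,.168],17.4)
```

```text
t 6.95 pos [ 0.4651 -0.2666  0.1703] F [ 0.4 -0.  -0.3] w 0.501 grip 0.0
shift [-0.0006  0.0007  0.0023] turn [ 0.06  0.07 -0.02]
```

Aligned. I'll close, then lift.

Call:
jog_arm:
  deltas: [0, 0.001, 0.002, 0, 0, 0, -0.3, 0, 0.001, 0.002, 0, 0, 0, -0.6, 0, 0.001, 0.002, 0, 0, 0, -1, 0, 0.001, 0.002, 0, 0, 0, -1, 0, 0.001, 0.002, 0, 0, 0, -1, 0, 0.001, 0.002, 0, 0, 0, -1, 0, 0.001, 0.002, 0, 0, 0, -1, 0, 0.001, 0.002, 0, 0, 0, -1]
  squeeze: 60

```text
time: 7.75
tool_pos: [0.4659, -0.2658, 0.1674]
tcp_rot: [1.86, 2.532, 0.0]
wrist_force: [0.2, 0.9, 0.1]
width: 0.128
grip_force: 59.5
```

Call:
jog_arm:
  deltas: [0, 0, -0.01, 0, 0, 0, -1, 0, 0, -0.03, 0, 0, 0, -1, 0, 0, -0.05, 0, 0, 0, -1, 0, 0, -0.067, 0, 0, 0, -1, 0, 0, -0.067, 0, 0, 0, -1, 0, 0, -0.067, 0, 0, 0, -1]

```text
time: 8.35
tool_pos: [0.4658, -0.2659, 0.2345]
tcp_rot: [1.859, 2.532, -0.0]
wrist_force: [-0.8, -0.9, -1.3]
width: 0.127
grip_force: 59.2
```

Run:
```python
from h import *
p=stn(-110,0,0); goal([p[0],p[1],.235],-7.4)
```

```text
t 8.35 pos [ 0.4658 -0.2659  0.2345] F [-0.8 -0.9 -1.3] w 0.127 grip 59.2
shift [ 0.3014  0.0695 -0.0006] turn [2.000e-02 3.000e-02 2.481e+01]
```

Call:
jog_arm:
  deltas: [0.01, 0.002, 0, 0, 0, 1, -1, 0.03, 0.007, 0, 0, 0, 3, -1, 0.06, 0.014, 0, 0, 0, 5, -1, 0.09, 0.021, 0, 0, 0, 8, -1, 0.12, 0.028, 0, 0, 0, 10, -1, 0.15, 0.035, 0, 0, 0, 13, -1, 0.18, 0.042, 0, 0, 0, 16, -1, 0.21, 0.049, 0, 0, 0, 18, -1]

```text
time: 9.15
tool_pos: [0.4484, -0.0495, 0.2326]
tcp_rot: [-2.233, -2.206, 0.003]
wrist_force: [0.4, -0.9, -0.8]
width: 0.128
grip_force: 59.2
```

Run:
```python
from h import *
p=stn(-110,0,0); goal([p[0],p[1],.235],-7.4)
```

```text
t 9.15 pos [ 0.4484 -0.0495  0.2326] F [ 0.4 -0.9 -0.8] w 0.128 grip 59.2
shift [ 0.0919 -0.0076 -0.0023] turn [-0.17 -0.01  6.69]
```

Call:
jog_arm:
  deltas: [0.025, -0.002, 0, 0, 0, 2, -1, 0.05, -0.004, 0, 0, 0, 4, -1, 0.075, -0.006, 0, 0, 0, 6, -1, 0.088, -0.008, 0, 0, 0, 6.8, -1, 0.092, -0.008, 0, 0, 0, 6.8, -1, 0.092, -0.008, 0, 0, 0, 6.8, -1, 0.092, -0.008, 0, 0, 0, 6.8, -1]

```text
time: 9.85
tool_pos: [0.4424, 0.0407, 0.2337]
tcp_rot: [-2.36, -2.074, 0.002]
wrist_force: [-0.7, -0.9, -2.2]
width: 0.124
grip_force: 59.2
```

Run:
```python
from h import *
from workcell import read_camera
import cv2
p=stn(-110,0,0); goal([p[0],p[1],.235],-7.4)
p=stn(0,0,0); goal([p[0],p[1],.235],-7.4)
t=read_camera("top")["color"];s=read_camera("side")["color"]
a=cv2.resize(t[140:265,270:370],(400,500),interpolation=cv2.INTER_CUBIC)
b=cv2.resize(s[150:275,270:370],(400,500),interpolation=cv2.INTER_CUBIC)
cv2.imwrite("pics/c3.png",np.hstack([a,b]))
```

```text
t 9.85 pos [0.4424 0.0407 0.2337] F [-0.7 -0.9 -2.2] w 0.124 grip 59.2
shift [ 0.0016 -0.0007 -0.0013] turn [-0.06  0.04  0.02]
t 9.85 pos [0.4424 0.0407 0.2337] F [-0.7 -0.9 -2.2] w 0.124 grip 59.2
shift [ 0.0017  0.1093 -0.0014] turn [-0.06  0.04  0.02]
```

View pics/c3.png

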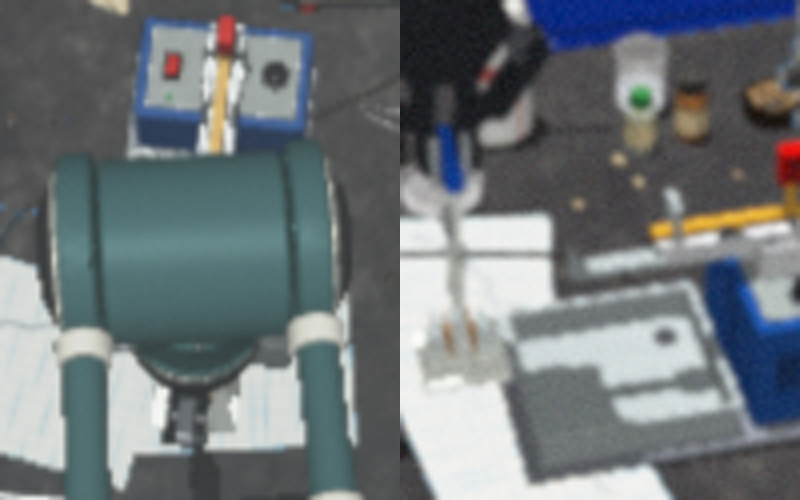

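The rack hangs upright in the jaws in front of the hook: foot at side crop (460,350), hook tip at (580,265). I'll move it back over the tip, level.

Call:
jog_arm:
  deltas: [0.001, 0.01, -0.001, 0, 0, 0, -1, 0.0015, 0.025, -0.001, 0, 0, 0, -1, 0.0015, 0.045, -0.001, 0, 0, 0, -1, 0.0015, 0.065, -0.001, 0, 0, 0, -1, 0.0015, 0.085, -0.001, 0, 0, 0, -1, 0.0015, 0.1, -0.001, 0, 0, 0, -1, 0.0015, 0.108, -0.001, 0, 0, 0, -1, 0.0015, 0.108, -0.001, 0, 0, 0, -1]

```text
time: 10.75
tool_pos: [0.5509, 0.0285, 0.2352]
tcp_rot: [-2.36, -2.073, 0.0]
wrist_force: [-0.4, -0.5, -1.5]
width: 0.128
grip_force: 59.2
```

Run:
```python
from h import *
from workcell import read_camera
import cv2
p=stn(0,0,0); goal([p[0],p[1],.190],-7.4)
s=read_camera("side")["color"]
b=cv2.resize(s[160:260,280:380],(600,600),interpolation=cv2.INTER_CUBIC)
cv2.imwrite("pics/c4.png",b)
im=proj("side",[stn(0,y,z) for y,z in((0,127),(-24,172),(24,172))]+[stn(-28,0,127),stn(22,0,145)]); print(((im-[280,160])*6).round(0).tolist())
```

```text
t 10.75 pos [0.5509 0.0285 0.2352] F [-0.4 -0.5 -1.5] w 0.128 grip 59.2
shift [-0.0002  0.0001  0.0452] turn [-0.01  0.   -0.02]
[[263.0, 330.0], [278.0, 283.0], [251.0, 216.0], [201.0, 339.0], [313.0, 291.0]]
```

View pics/c4.png

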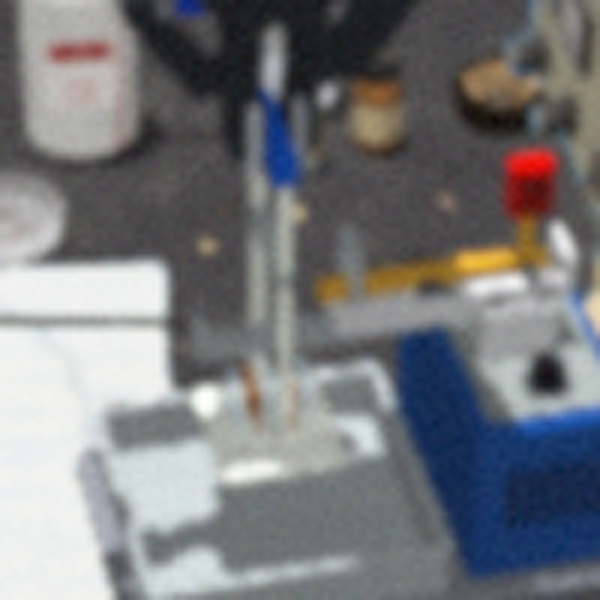

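The near rail is at u≈285, between the hook tip (≈200) and the keeper end (≈318), so the rung is over the seat. I'll lower the rack.

Call:
jog_arm:
  deltas: [0, 0, 0.008, 0, 0, 0, -1, 0, 0, 0.018, 0, 0, 0, -1, 0, 0, 0.028, 0, 0, 0, -1, 0, 0, 0.036, 0, 0, 0, -1, 0, 0, 0.041, 0, 0, 0, -1, 0, 0, 0.044, 0, 0, 0, -1, 0, 0, 0.045, 0, 0, 0, -1, 0, 0, 0.045, 0, 0, 0, -1]

```text
time: 11.6
tool_pos: [0.5502, 0.0289, 0.1905]
tcp_rot: [2.36, 2.074, 0.0]
wrist_force: [0.6, 0.1, -1.7]
width: 0.126
grip_force: 59.2
```

Call:
jog_arm:
  deltas: [0, 0, 0.001, 0, 0, 0, -1, 0, 0, 0.002, 0, 0, 0, -1, 0, 0, 0.002, 0, 0, 0, -1]

```text
time: 11.9
tool_pos: [0.5506, 0.0289, 0.1893]
tcp_rot: [2.359, 2.073, 0.002]
wrist_force: [-0.4, -1.2, 2.1]
width: 0.125
grip_force: 59.7
```

Call:
jog_arm:
  deltas: [0, 0, 0, 0, 0, 0, -0.7, 0, 0, 0, 0, 0, 0, -0.6, 0, 0, 0, 0, 0, 0, -0.5, 0, 0, 0, 0, 0, 0, -0.4, 0, 0, 0, 0, 0, 0, -0.3, 0, 0, 0, 0, 0, 0, -0.2, 0, 0, 0, 0, 0, 0, -0.2]

```text
time: 12.6
tool_pos: [0.55, 0.0289, 0.1883]
tcp_rot: [2.36, 2.074, -0.0]
wrist_force: [0.5, 0.4, 0.4]
width: 0.401
grip_force: 0.0
```

Call:
jog_arm:
  deltas: [0, 0, -0.01, 0, 0, 0, -0.2, 0, 0, -0.03, 0, 0, 0, -0.2, 0, 0, -0.06, 0, 0, 0, 0, 0, 0, -0.1, 0, 0, 0, 0.5, 0, 0, -0.13, 0, 0, 0, 1, 0, 0, -0.13, 0, 0, 0, 1, 0, 0, -0.13, 0, 0, 0, 1]

```text
time: 13.3
tool_pos: [0.5506, 0.0289, 0.3201]
tcp_rot: [2.358, 2.072, 0.004]
wrist_force: [0.3, -0.3, -0.5]
width: 1.002
grip_force: 0.0
```

Run:
```python
from h import *
from workcell import read_camera
import cv2
k=stn(115,0,0); goal([k[0],k[1],.300],82.6)
s=read_camera("side")["color"]; cv2.imwrite("pics/c5.png",cv2.resize(s[160:260,280:380],(600,600),interpolation=cv2.INTER_CUBIC))
```

```text
t 13.3 pos [0.5506 0.0289 0.3201] F [ 0.3 -0.3 -0.5] w 1.002 grip 0.0
shift [-0.0005  0.1154  0.0204] turn [  0.15   0.11 -89.99]
```

View pics/c5.png

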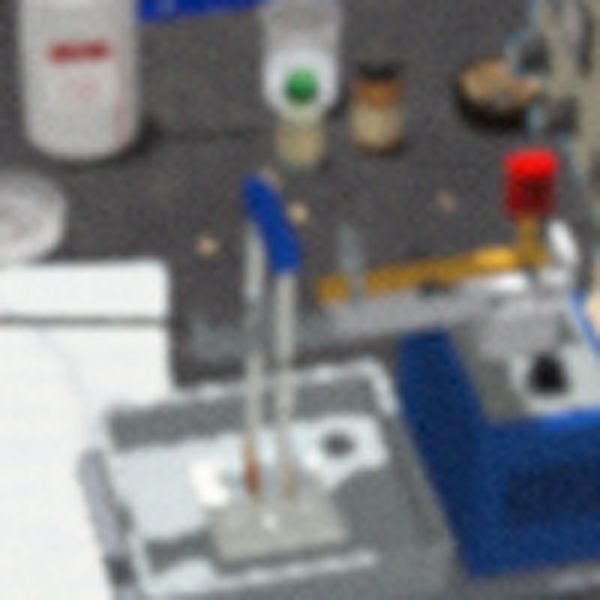

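The rack hangs upright on the hook: handle at (270,225), rails at (255–285), in front of the keeper end at (318,290). Next I'll go back to the knob.

Call:
jog_arm:
  deltas: [0, 0.115, 0.01, 0, 0, -90, 1, 0, 0.115, 0.02, 0, 0, -90, 1, 0, 0.115, 0.02, 0, 0, -90, 1, 0, 0.115, 0.02, 0, 0, -90, 1, 0, 0.115, 0.02, 0, 0, -90, 1, 0, 0.115, 0.02, 0, 0, -90, 1, 0, 0.115, 0.02, 0, 0, -90, 1, 0, 0.115, 0.02, 0, 0, -90, 1]

```text
time: 14.15
tool_pos: [0.6629, 0.0141, 0.2955]
tcp_rot: [-0.766, -3.042, 0.002]
wrist_force: [0.3, 0.8, 0.4]
width: 1.003
grip_force: 0.0
```

Call:
jog_arm:
  deltas: [0, 0, 0, 0, 0, 0, 1, 0, 0, 0, 0, 0, 0, 1]

```text
time: 14.35
tool_pos: [0.6633, 0.0141, 0.2966]
tcp_rot: [-0.781, -3.04, 0.001]
wrist_force: [0.6, -0.1, 0.1]
width: 1.001
grip_force: 0.0
```

Run:
```python
from h import *
goal([.665,.0138,.192],82.6)
```

```text
t 14.35 pos [0.6633 0.0141 0.2966] F [ 0.6 -0.1  0.1] w 1.001 grip 0.0
shift [-0.0019  0.0007  0.1046] turn [ -0.05  -0.16 -21.43]
```

Call:
jog_arm:
  deltas: [-0.002, 0.001, 0, 0, 0, -21.4, 1, -0.002, 0.001, 0, 0, 0, -21.4, 1, -0.002, 0.001, 0, 0, 0, -21.4, 1, -0.002, 0.001, 0, 0, 0, -21.4, 1]

```text
time: 14.75
tool_pos: [0.666, 0.014, 0.2976]
tcp_rot: [-0.202, -3.134, 0.0]
wrist_force: [1.2, 0.3, -0.7]
width: 1.002
grip_force: 0.0
```

Run:
```python
from h import *
goal([.665,.0138,.192],82.6)
```

```text
t 14.75 pos [0.666  0.014  0.2976] F [ 1.2  0.3 -0.7] w 1.002 grip 0.0
shift [ 0.0008 -0.0003  0.1056] turn [-0.01 -0.07  0.03]
```

Call:
jog_arm:
  deltas: [0, 0, 0.03, 0, 0, 0, 0.6, 0, 0, 0.065, 0, 0, 0, 0.3, 0, 0, 0.09, 0, 0, 0, 0, 0, 0, 0.103, 0, 0, 0, -0.2, 0, 0, 0.106, 0, 0, 0, -0.2, 0, 0, 0.106, 0, 0, 0, -0.2, 0, 0, 0.106, 0, 0, 0, -0.2, 0, 0, 0.106, 0, 0, 0, -0.2]

```text
time: 15.55
tool_pos: [0.6675, 0.014, 0.1945]
tcp_rot: [0.199, 3.132, 0.0]
wrist_force: [0.1, 1.2, -0.1]
width: 0.402
grip_force: 0.0
```

Run:
```python
from h import *
goal([.665,.0138,.192],82.6)
```

```text
t 15.55 pos [0.6675 0.014  0.1945] F [ 0.1  1.2 -0.1] w 0.402 grip 0.0
shift [ 0.0025 -0.0005  0.0025] turn [0.02 0.19 0.14]
```

Call:
jog_arm:
  deltas: [0.002, 0, 0.002, 0, 0, 0, -0.4, 0.002, 0, 0.002, 0, 0, 0, -1, 0.002, 0, 0.002, 0, 0, 0, -1, 0.002, 0, 0.002, 0, 0, 0, -1, 0.002, 0, 0.002, 0, 0, 0, -1, 0.002, 0, 0.002, 0, 0, 0, -1]
  squeeze: 40

```text
time: 16.15
tool_pos: [0.6643, 0.0142, 0.1908]
tcp_rot: [0.198, 3.135, -0.0]
wrist_force: [-1.7, -0.7, 4.2]
width: 0.133
grip_force: 41.6
```

Run:
```python
from h import *
goal([.6101,.0210,.204],82.6)
```

```text
t 16.15 pos [0.6643 0.0142 0.1908] F [-1.7 -0.7  4.2] w 0.133 grip 41.6
shift [ 0.0546 -0.0001 -0.0132] turn [-0.    0.01  0.16]
```

Call:
jog_arm:
  deltas: [0, 0, -0.006, 0, 0, 0, -1, 0, 0, -0.012, 0, 0, 0, -1, 0, 0, -0.012, 0, 0, 0, -1, 0.01, 0, -0.012, 0, 0, 0, -1, 0.022, 0, -0.012, 0, 0, 0, -1, 0.034, 0, -0.012, 0, 0, 0, -1, 0.044, 0, -0.012, 0, 0, 0, -1, 0.05, 0, -0.012, 0, 0, 0, -1]

```text
time: 16.95
tool_pos: [0.6132, 0.0207, 0.2023]
tcp_rot: [-0.198, -3.135, 0.0]
wrist_force: [0.9, -1.6, -1.8]
width: 0.131
grip_force: 40.8
```

Run:
```python
from h import *
goal([.6101,.0210,.204],82.6)
```

```text
t 16.95 pos [0.6132 0.0207 0.2023] F [ 0.9 -1.6 -1.8] w 0.131 grip 40.8
shift [ 0.0031 -0.0001 -0.0017] turn [-0.01 -0.02  0.17]
```

Call:
jog_arm:
  deltas: [0.002, 0, 0, 0, 0, 0, -1, 0.004, 0, 0, 0, 0, 0, -1, 0.005, 0, 0, 0, 0, 0, -1, 0.005, 0, 0, 0, 0, 0, -1]

```text
time: 17.35
tool_pos: [0.6097, 0.0211, 0.2023]
tcp_rot: [-0.198, -3.135, 0.0]
wrist_force: [-0.1, -0.7, -2.3]
width: 0.132
grip_force: 40.8
```

Call:
jog_arm:
  deltas: [0.001, 0, 0, 0, 0, 0, -1, 0.002, 0, 0, 0, 0, 0, -1, 0.002, 0, 0, 0, 0, 0, -1]

```text
time: 17.65
tool_pos: [0.6086, 0.0212, 0.2027]
tcp_rot: [0.198, 3.134, -0.0]
wrist_force: [2.7, -2.2, -1.6]
width: 0.134
grip_force: 40.8
```

Call:
jog_arm:
  deltas: [0, 0, 0.004, 0, 0, 0, -1, 0, 0, 0.008, 0, 0, 0, -1, 0, 0, 0.011, 0, 0, 0, -1, 0, 0, 0.012, 0, 0, 0, -1, 0, 0, 0.012, 0, 0, 0, -1]

```text
time: 18.15
tool_pos: [0.6085, 0.0213, 0.191]
tcp_rot: [0.198, 3.133, -0.0]
wrist_force: [3.8, -2.8, 0.4]
width: 0.131
grip_force: 41.4
```

It came down the full 12 mm with almost no force, so the keeper is home. I'll release and clear away.

Call:
jog_arm:
  deltas: [0, 0, 0, 0, 0, 0, -0.6, 0, 0, 0, 0, 0, 0, -0.4, 0, 0, 0, 0, 0, 0, -0.2, 0, 0, 0, 0, 0, 0, -0.2, 0, 0, -0.02, 0, 0, 0, -0.2, 0, 0, -0.06, 0, 0, 0, -0.2, 0, 0, -0.1, 0, 0, 0, 0, 0, 0, -0.13, 0, 0, 0, 0]

```text
time: 18.95
tool_pos: [0.608, 0.0216, 0.323]
tcp_rot: [0.198, 3.134, 0.0]
wrist_force: [0.8, -0.3, 0.5]
width: 0.496
grip_force: 0.0
```

Run:
```python
from h import *
from workcell import read_camera
import cv2
goal([.61,.021,.33],82.6)
s=read_camera("side")["color"];cv2.imwrite("pics/side9.png",s); o=cv2.imread("pics/side0.png")
for im in(o,s):
    b,g,r=[im[170:235,310:380,i].astype(int) for i in range(3)]
    m=(r>140)&(g<70)&(b<70); print("red",np.argwhere(m).mean(0),np.argwhere(m).min(0),np.argwhere(m).max(0))
cv2.imwrite("pics/c6.png",np.hstack([cv2.resize(i[170:250,290:370],(400,400),interpolation=cv2.INTER_CUBIC) for i in(o,s)]))
```

```text
t 18.95 pos [0.608  0.0216 0.323 ] F [ 0.8 -0.3  0.5] w 0.496 grip 0.0
shift [-0.002  -0.0003 -0.007 ] turn [0.02 0.1  0.17]
red [19.88235294 37.38235294] [18 34] [22 41]
red [20.33333333 36.83333333] [20 35] [21 39]
```

View pics/c6.png

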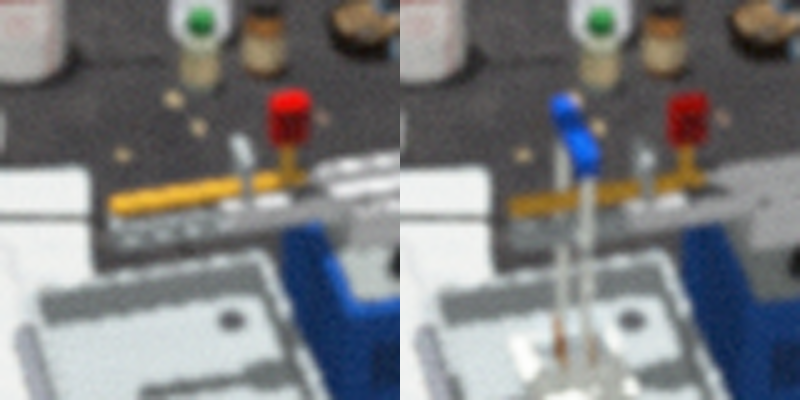

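The keeper sits exactly where it was at the start (knob at (290,118) before and (688-400,118) now). Its bar lies over the rung, the rack hangs upright, and the arm is clear.

```bash
python3 -c "from workcell import finish_job; print(finish_job())"
```

```text
the job is handed in; nothing more can be done
None
```

I've handed the job in at about 19 s: the rack hangs upright on the hook with the keeper dropped home over its rung, and I went nowhere near the bystanders; one slip in my moves pushed the drawn-back keeper against its stop for 0.1 s, with no visible harm but its peak force unread.

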